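# Pop the charged battery pack and stop it on the ramp

## Task

One of the three handheld-terminal battery packs in the charger is full: all four of its lights are green. Press down the blue release key at the left of its bay with one finger and, as the spring throws the pack out, stop it with the other finger so that it stays on the ramp, part-way out of its bay; do not pick it up. Finish holding it like that, one finger keeping the key down and the other stopping the pack, and leave the other packs and everything else on the bench alone.

Things in the scene. Friction and masses are not known exactly. Their poses are not given: they have to be found in the camera images.
- charger: light grey three-bay charger fixed to the bench, 190 deep (x) x 294 wide (y) x 108 mm high at its back; origin under its middle at bench height, x level and away from its open low front, y to the left, z up. A sprung ejector behind each pack pushes it 25 mm down the ramp (2.7 to 1.2 N, 0.2 to 0.4 m/s); then it slides on by its weight and runs off the front edge within a second unless stopped.
- ramp (a point): middle of the ramp's low front edge, on its surface, 14 mm above the bench. x points up the slope (25 degrees), y left along the edge, z square out. Bay centre lines at y = -115, -23, +69 mm; latched packs' front faces at x = 70 mm, below them an open smooth lane 49 mm wide with 4 mm rails. Beside a key's centre the lane lies 28 mm above the bench; a finger there stops the pack after 10 to 25 mm.
- pack_full_center (a point): centre of the full pack: its four lights, across its top near the low end, are all green. Dark grey box 70 mm along the ramp x 46 wide x 22 thick, 0.12 kg, flat in any of the bays; its x axis points up the ramp, z square to it; centre 11 mm above the ramp. Centre at x = 105 mm on the ramp while latched; to be stopped 6 to 50 mm farther down.
- pack_low_a_center (a point): centre of a pack that is still charging (one red light, three dark); leave it latched. Dark grey box 70 mm along the ramp x 46 wide x 22 thick, 0.12 kg, flat in any of the bays; its x axis points up the ramp, z square to it; centre 11 mm above the ramp. 
- pack_low_b_center (a point): centre of the other pack that is still charging (one red light, three dark); leave it latched. Dark grey box 70 mm along the ramp x 46 wide x 22 thick, 0.12 kg, flat in any of the bays; its x axis points up the ramp, z square to it; centre 11 mm above the ramp. 
- key_0_top (a point): centre of the top of the blue, level, 30 x 26 mm release key of the right-hand (-y) bay, beside its mouth, 46 mm to the left (ramp's +y) of its centre line. Top 46 mm above the bench. Pressed straight down it goes 8 mm (2 N at first, 4.5 N at the stop) and takes the latch bar in front of the pack down with it; the pack is free after about 6 mm. Springs back up.
- key_1_top (a point): centre of the top of the blue, level, 30 x 26 mm release key of the middle bay, beside its mouth, 46 mm to the left (ramp's +y) of its centre line. Top 46 mm above the bench. Pressed straight down it goes 8 mm (2 N at first, 4.5 N at the stop) and takes the latch bar in front of the pack down with it; the pack is free after about 6 mm. Springs back up.
- key_2_top (a point): centre of the top of the blue, level, 30 x 26 mm release key of the left-hand (+y) bay, beside its mouth, 46 mm to the left (ramp's +y) of its centre line. Top 46 mm above the bench. Pressed straight down it goes 8 mm (2 N at first, 4.5 N at the stop) and takes the latch bar in front of the pack down with it; the pack is free after about 6 mm. Springs back up.
- key_0 (a joint): how far the right-hand bay's release key is pressed, 0 (up) to 0.008 m (down)
- key_1 (a joint): how far the middle bay's release key is pressed, 0 (up) to 0.008 m (down)
- key_2 (a joint): how far the left-hand bay's release key is pressed, 0 (up) to 0.008 m (down)
- terminal: bystander: dark handheld terminal 175 x 72 x 24 mm lying on the bench; origin under its middle
- bearing: bystander: steel ball bearing 62 mm across, 16 mm high, lying flat on the bench in front of the charger; origin under its middle
- coupling: bystander: brass hose coupling, 38 mm across, 66 mm high, standing on the bench in front of the charger to the left; origin under its middle
- carton: bystander: small cardboard carton 85 x 65 x 50 mm; origin under its middle
- tape_roll: bystander: roll of brown packing tape 104 mm across, 48 mm high; origin under its middle
- pulley: bystander: dark steel V-belt pulley 80 mm across, 32 mm high; origin under its middle

How it is judged (in metres and radians):
At the end, for the whole second after the job is handed in: Full pack 6 to 50 mm down the ramp from its latched place, flat on the ramp (centre 7 to 15 mm above it, tilt under 0.12 rad), still (under 20 mm/s), leaning on a finger (over 0.05 N), while the fingers keep its bay's release key down (over 5.5 mm, over 1 N) (((y of pack_full_center in the frame of ramp between -0.135 and -0.095 m and value of joint key_0 above 0.0055 m and contact force between key_0 and the fingers above 1 N) or (y of pack_full_center in the frame of ramp between -0.043 and -0.003 m and value of joint key_1 above 0.0055 m and contact force between key_1 and the fingers above 1 N) or (y of pack_full_center in the frame of ramp between 0.049 and 0.089 m and value of joint key_2 above 0.0055 m and contact force between key_2 and the fingers above 1 N)) and x of pack_full_center in the frame of ramp between 0.055 and 0.099 m and z of pack_full_center in the frame of ramp between 0.007 and 0.015 m and contact force between pack_full and the fingers above 0.05 N and linear speed of pack_full below 0.02 m/s and angle between the z axis of pack_full_center and the z axis of ramp, either way round below 0.12 rad); the arm keeps its last pose, push and grip.
It fails at once if the full pack is lifted off the ramp (more than 6 mm) or tipped (z of pack_full_center in the frame of ramp above 0.017 m or angle between the z axis of pack_full_center and the z axis of ramp, either way round above 0.25 rad).
It fails at once if the full pack slides away: more than 60 mm down the ramp (x of pack_full_center in the frame of ramp below 0.045 m).
It fails at once if another pack is moved from its bay (more than 5 mm) (distance of any of pack_low_a_center, pack_low_b_center from where it was at the start of the episode above 0.005 m).
It fails at once if something else on the bench is knocked or moved (more than 15 mm) (distance of any of terminal, bearing, carton, tape_roll, coupling, pulley from where it was at the start of the episode above 0.015 m).
It also fails if it takes over 29 s, if anything falls off the work surface, if the arm or the gripper's body presses on something with over 40 N, if the wrist force passes 120 N, or if a joint passes its speed limit or range.

## Robot

A 6-joint arm with a two-finger parallel gripper is mounted at the origin on the work surface. World frame = base frame: x ahead of the robot, y to its left, z up, the work surface at z = 0. Lengths are in mm, angles in rad, forces in N, time in s.
With the tool pointing down it reaches from about 275 to 850 mm from the base axis. Payload 19 kg.
Tool frame: the origin (TCP) lies midway between the tips of the shut fingers; the grasp point (between the pads) lies behind it (robot.tcp_to_grasp is the z of the grasp point in the tool frame, in mm); z points along the fingers, x is the direction in which the jaws open and shut, and the axes are right-handed (so a half turn about z gives the same grasp; the last joint's range is limited). The gripper opens to 85 mm and grips with 20 to 120 N. Pads are 22 mm wide; open, the fingers measure 114 mm over their backs; the gripper's body (76 mm by 85 mm) begins 54 mm behind the grasp point. The pads swing forward as they close: fully open they stand 13 mm farther back than shut.
Start: joints at [0.993, 0.15, 1.437, -0, 1.554, -0.134], TCP at [246.89, 519.265, 231.267] pointing down, gripper open.
Joint ranges: [-2.8, 2.8], [-0.68, 2.1], [0.12, 2.68], [-1.39, 4.53], [0.16, 2.79], [-2.81, 2.81]. Speed limits (rad/s): [1.89, 1.89, 2.22, 3.01, 3.01, 3.01].

## Interface

Orientations are given as a rotation vector (axis times angle).
In Python, from rig import robot gives the robot as it stands.
- The arm moves only by the tool move_arm, never from a script. Its argument "increments" is a list of rows, each a list of 2 entries, a list of its own where there are three numbers: the shift along the tool's x, y, z in m, then the turn about the tool's z in rad. A call has 1 to 20 rows; each row is the pose to reach, as a shift and turn from the pose measured when the call began, along the tool's axes at that moment; what a row does not reach only later rows make up. A row lasts 1/8 s, in which the tool goes at most 62.5 mm and 10.7 degrees, less where a joint would pass 70% of its speed; a pose out of reach is approached as far as the arm can. A call with a gripper value outside its range is refused whole. "gripper" is the closure in counts, from 0 (fully open) to 255 (shut), set as the call begins (left out, the last holds). The fingers move at their own pace and stop on an object; "squeeze" is the grip in N (left out, the last holds). Time passes only in rows, so rows that repeat a pose let the fingers close. It gives the time, the measured TCP pose, the force and the opening at its end, in the units of the state.
- robot.get_state(): the state, without advancing time (a new reading comes with each control period).
- robot.get_image(name): name is "side" or "top" or "wrist"; returns a dict with "frame" (480x640x3 uint8, red, green, blue), "K" (3x3 intrinsics, pixels), "extrinsics" (4x4, takes a point from world to camera coordinates). Camera axes: x right, y down, z forward; pixel columns grow to the right and rows downward; lengths in mm; the calibration is good to about 2 mm. A picture is of the moment at which its call begins. There is no depth.
- robot.sign_off(): hands the job in, once; it reports no verdict.
Trained networks look in the newest picture that a camera, given by its name, has taken for a name from the list of things; names that differ only in an ending like _2 or _b are one class to them, and where a whole thing is asked for, a point or a joint stands for the part that bears it (a point fixed in the world has none). Each returns a list of dicts, best first, with "conf" (0 to 1); they miss things now and then, are a little off and sometimes report something else, mostly with a low value. They report only what shows in the picture. A call takes as long as a camera call.
- robot.silhouettes(camera, target): "mask" (480x640 bool, what is visible of it).
- robot.place_of(camera, target): "position" ([x, y, z] in mm, in world coordinates, good to about 4 mm: a listed point, or the origin of a listed thing).
The state is a dict: "time": time; "joints": joint angles; "qd": joint speeds; "effort": joint torques, N m; "eef_pos": TCP position; "tool_rot": TCP orientation; "force": force on the tool from outside, world axes, zero at the start; "torque": the same for the moment, N m; "opening": finger opening in mm.
Only numpy, scipy, OpenCV 4.12 (cv2) and the standard library are available. Lean on these libraries where they do the work, as an engineer would, in place of code of your own. Each camera call takes 0.05 s, during which the arm holds its last target.

## Working session

There is one attempt and no reset: what is moved stays moved. The work goes in short steps, Python scripts to look and compute and a tool call to move; the robot and the scene stay as the last step left them, time stands still between calls to the robot, and variables do not carry over. Pictures are saved under pics/ and viewed, and the job is handed in when it is done.

Besides the shell and the picture viewer there is one more tool, called as name(argument=value, ...) on one line, values as JSON. move_arm: Moves the arm, as the interface text tells. Its arguments: {"type":"object","properties":{"increments":{"type":"array"},"gripper":{"type":"number"},"squeeze":{"type":"number"}},"required":["increments"]}

```bash
ls; mkdir -p pics; cat > h.py <<'E'
import numpy as np, cv2, json
from rig import robot
def snap(n,f):
    d=robot.get_image(n); cv2.imwrite(f'pics/{f}.png',d['frame'][:,:,::-1]); return d
E
python3 - <<'E'
from h import *
s=robot.get_state(); print(s); print(robot.tcp_to_grasp)
for n in ['top','side']:
    d=snap(n,n+'0'); print(n,d['K'].tolist(),np.round(d['extrinsics'],4).tolist())
for c in ['top','side']:
  for t in ['charger','ramp','pack_full_center','pack_low_a_center','key_0_top','key_1_top','key_2_top','bearing','coupling','terminal','carton','tape_roll','pulley']:
    try: print(c,t,[(np.round(r['position'],1).tolist(),round(r['conf'],2)) for r in robot.place_of(c,t)][:4])
    except Exception as e: print(c,t,e)
E
```

```text
pics
{'time': 0.0, 'joints': array([ 9.93036906e-01,  1.51010813e-01,  1.43801875e+00,  2.06008142e-05,
        1.55381056e+00, -1.33998514e-01]), 'qd': array([ 4.81412420e-04, -6.71930022e-04,  9.51604603e-05,  1.14503444e-03,
       -1.51595571e-03, -9.61611974e-04]), 'effort': array([-3.55630045e-04, -7.13050890e+01, -5.70868134e+01, -2.94820511e-04,
        9.01379652e-03,  8.73940365e-06]), 'eef_pos': array([246.74666511, 519.09603889, 230.66744728]), 'tool_rot': array([ 2.65542026e+00,  1.67785527e+00, -1.79470770e-03]), 'force': array([0.34185992, 0.0717023 , 0.3496608 ]), 'torque': array([0.01377359, 0.02110734, 0.02750708]), 'opening': 85.43226938240716}
-18.700000000000003
top [[493.36946844492337, 0.0, 320.70907505702394], [0.0, 493.36946844492337, 242.65754958728053], [0.0, 0.0, 1.0]] [[0.0186, -0.9998, -0.0055, 14.6772], [-0.9969, -0.0181, -0.0764, 518.5532], [0.0763, 0.0069, -0.9971, 1318.1413], [0.0, 0.0, 0.0, 1.0]]
side [[505.3851205084941, 0.0, 324.5582291807159], [0.0, 505.3851205084941, 240.79831887415523], [0.0, 0.0, 1.0]] [[0.8673, -0.4977, 0.0003, -441.4891], [-
[... 782 characters left out ...]
[([616.1, -99.0, -3.4], 0.83)]
side ramp [([513.4, -76.0, 14.1], 0.67)]
side pack_full_center [([619.4, -26.2, 68.1], 0.89), ([527.6, -150.7, 42.2], 0.69), ([547.1, -57.7, 48.0], 0.27), ([566.1, 28.5, 45.7], 0.23)]
side pack_low_a_center [([575.7, -205.4, 66.2], 0.94)]
side key_0_top [([527.4, -152.9, 45.7], 0.77)]
side key_1_top [([544.2, -57.9, 49.2], 0.74)]
side key_2_top [([561.8, 31.0, 47.5], 0.62)]
side bearing [([414.3, -152.1, -3.0], 0.61)]
side coupling [([496.0, 109.5, -1.4], 0.58)]
side terminal [([366.5, 373.6, 1.9], 0.71)]
side carton [([716.6, 413.0, 2.1], 0.91)]
side tape_roll [([688.8, -411.2, 2.2], 0.72)]
side pulley [([561.7, 392.4, 0.7], 0.96), ([689.4, -410.7, 4.9], 0.6)]
```

```bash
python3 - <<'E'
import cv2
a=cv2.imread('pics/top0.png'); 
c=a[150:400,230:470]; cv2.imwrite('pics/topc.png',cv2.resize(c,None,fx=2.4,fy=2.4,interpolation=2))
a=cv2.imread('pics/side0.png'); c=a[180:420,200:520]; cv2.imwrite('pics/sidec.png',cv2.resize(c,None,fx=2.4,fy=2.4,interpolation=2))
E
```

```text
(no output)
```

View pics/top0.png

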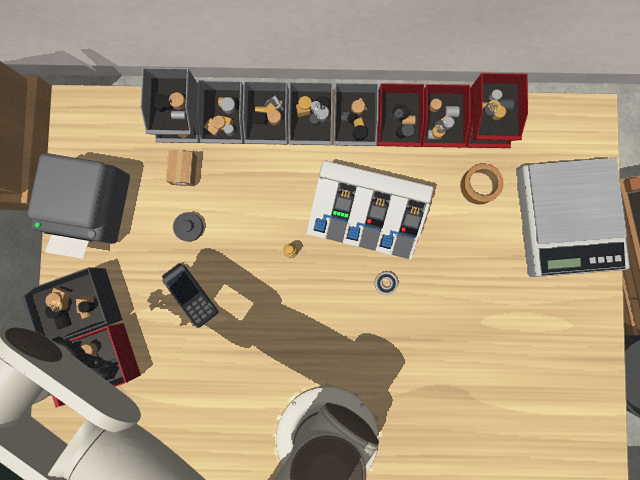

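View pics/topc.png

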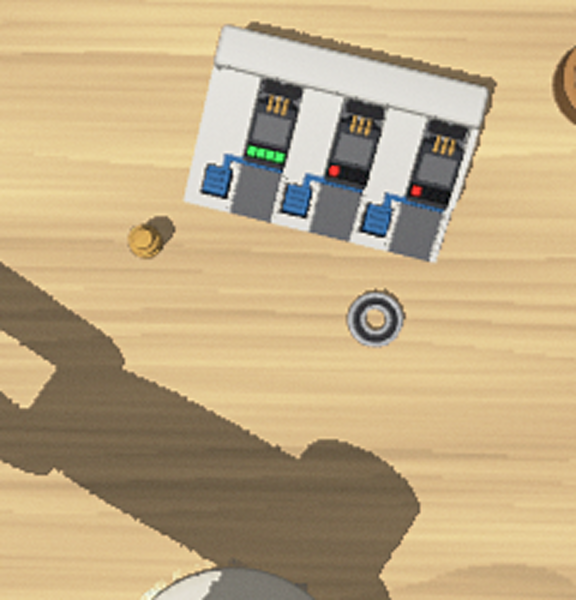

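View pics/sidec.png

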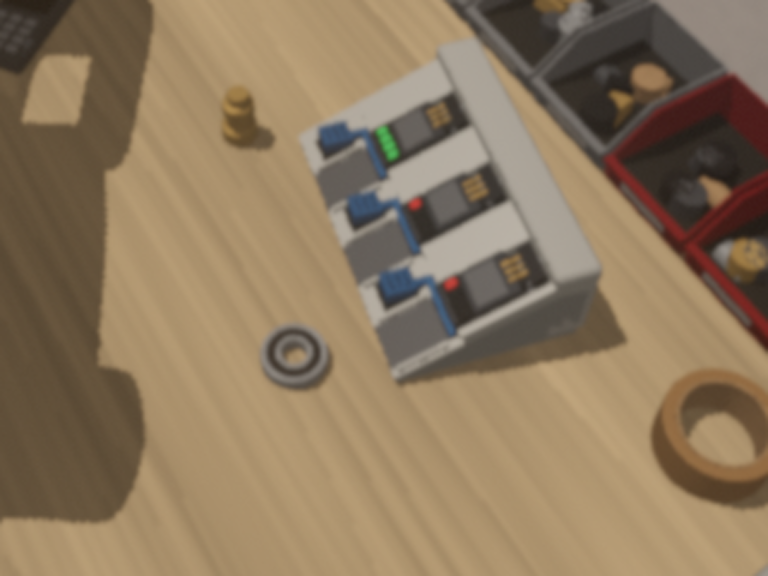

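View pics/side0.png

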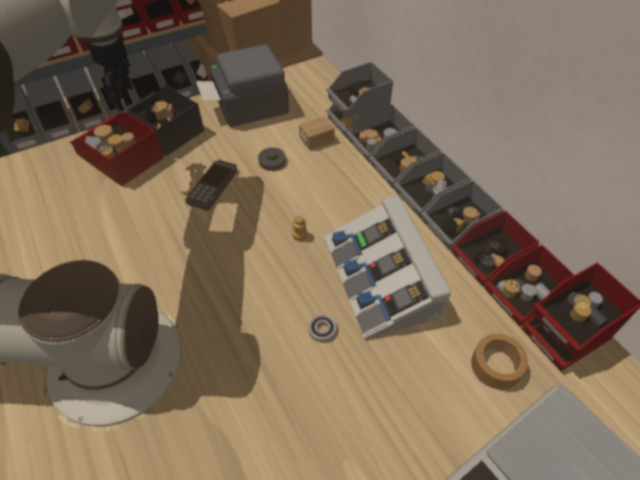

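The top view shows the full pack (green lights near pixel (341,213)) in the left-hand bay. The middle and right packs show red at about (369,222) and (404,229). The bearing is at (386,282) and the coupling at (290,250), both clear of the approach. So this is the left bay and key_2. Next I'll fit the charger pose to the detections.

```bash
cat > fit.py <<'E'
import numpy as np
from scipy.optimize import least_squares
c,s=np.cos(np.radians(25)),np.sin(np.radians(25))
def R(x,y,z): return (x*c-z*s, y, 14+x*s+z*c)
obs=[('ramp',[512.5,-75.4,11.8]),('ramp',[513.4,-76,14.1]),('full',[615.8,-27,69.3]),('full',[619.4,-26.2,68.1]),
('r',[572.3,-212.7,68.9]),('r',[575.7,-205.4,66.2]),('k0',[528.6,-153,50.4]),('k0',[527.4,-152.9,45.7]),('k1',[544.9,-60.4,50]),('k1',[544.2,-57.9,49.2]),('k2',[568.3,24.5,44.5]),('k2',[561.8,31,47.5])]
loc={'ramp':R(0,0,0),'full':R(105,69,11),'r':R(105,-115,11),'k0':(30,-69,46),'k1':(30,23,46),'k2':(30,115,46)}
def w(p,l): x,y,t=p; C,S=np.cos(t),np.sin(t); return np.array([x+C*l[0]-S*l[1],y+S*l[0]+C*l[1],l[2]])
if __name__=='__main__':
    f=lambda p:np.concatenate([(w(p,loc[n])-o) for n,o in obs])
    r=least_squares(f,[513,-76,-.2],loss='soft_l1',f_scale=3,x_scale=[1,1,.01]); print(r.x)
    for n,o in obs: print(n,np.round(w(r.x,loc[n])-o,1))
    print('k2',w(r.x,loc['k2']))
    # overlay
    import cv2
    from h import robot
    for cam in ['top','side']:
        d=robot.get_image(cam); im=d['frame'][:,:,::-1].copy(); S=4; 
        im=cv2.resize(im,None,fx=S,fy=S,interpolation=2)
        def pr(l):
            q=d['extrinsics']@np.append(w(r.x,l),1); u=d['K']@q[:3]; u=u[:2]/u[2]; return tuple(int(v) for v in (u+.5)*S)
        for y in (23,115,-69):
            P=np.array([pr((30+a,y+b,46)) for a,b in ((15,13),(15,-13),(-15,-13),(-15,13))]); cv2.polylines(im,[P],True,(0,0,255),1)
        P=np.array([pr(R(105+a,69+b,22)) for a,b in ((35,23),(35,-23),(-35,-23),(-35,23))]); cv2.polylines(im,[P],True,(255,0,255),1)
        P=np.array([pr(R(x,69+b,0)) for x,b in ((0,24.5),(70,24.5),(70,-24.5),(0,-24.5))]); cv2.polylines(im,[P],True,(0,255,255),1)
        x0,y0=(300,150) if cam=='top' else (320,195)
        cv2.imwrite(f'pics/ov_{cam}.png',im[y0*S:(y0+130)*S,x0*S:(x0+150)*S])
E
python3 fit.py
```

```text
[ 5.12194945e+02 -7.63434345e+01 -2.15566819e-01]
ramp [-0.3 -0.9  2.2]
ramp [-1.2 -0.3 -0.1]
full [-0.4 -1.3 -1. ]
full [-4.  -2.1  0.2]
r [ 3.7  4.7 -0.6]
r [ 0.3 -2.6  2.1]
k0 [-1.9  2.8 -4.4]
k0 [-0.7  2.7  0.3]
k1 [ 1.5  0.1 -4. ]
k1 [ 2.2 -2.4 -3.2]
k2 [-2.2  5.1  1.5]
k2 [ 4.3 -1.4 -1.5]
k2 [566.09923763  29.57789099  46.        ]
```

View pics/ov_top.png

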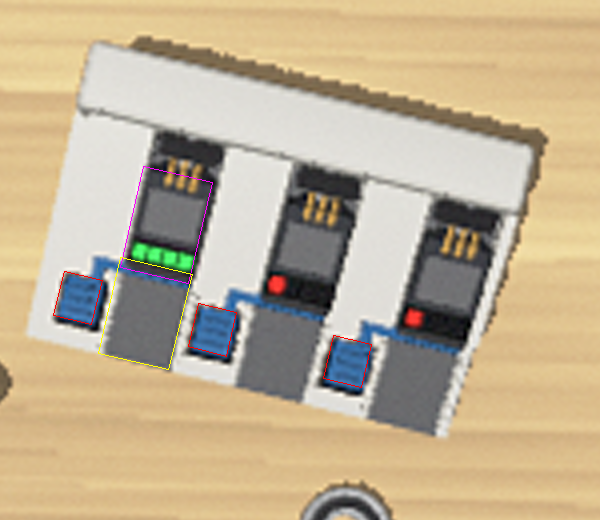

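View pics/ov_side.png

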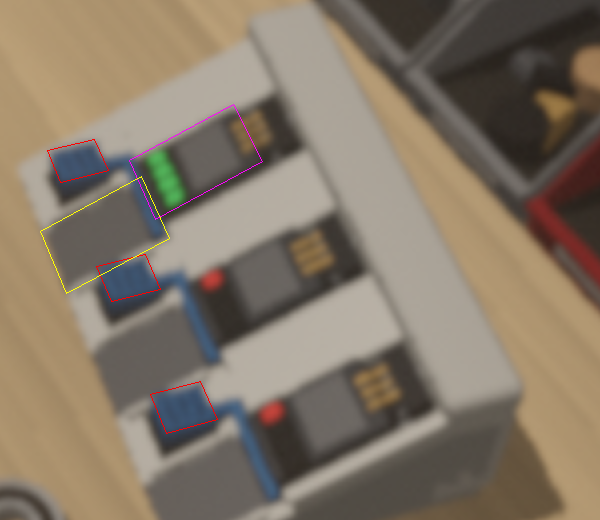

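The overlay matches the keys, pack and lane to about 2 mm in both cameras. I'm moving above key 2 and its lane at z ≈ 130, with the jaws turned along the charger's y and partly closed.

move_arm(increments=[[[-0.027, 0.042, 0.008], -0.02], [[-0.055, 0.084, 0.016], -0.04], [[-0.082, 0.125, 0.025], -0.06], [[-0.109, 0.167, 0.033], -0.08], [[-0.137, 0.209, 0.042], -0.1], [[-0.164, 0.251, 0.05], -0.115], [[-0.191, 0.293, 0.058], -0.135], [[-0.219, 0.334, 0.067], -0.155], [[-0.246, 0.376, 0.075], -0.175], [[-0.273, 0.418, 0.083], -0.19], [[-0.301, 0.46, 0.092], -0.21], [[-0.328, 0.5015, 0.1], -0.228], [[-0.328, 0.5015, 0.1], -0.228], [[-0.328, 0.5015, 0.1], -0.228], [[-0.328, 0.5015, 0.1], -0.228]], gripper=160, squeeze=60)

```text
time: 3.38
eef_pos: [558.7, 8.6, 131.7]
tool_rot: [2.447, 1.97, 0.001]
force: [-0.9, 0.5, -0.6]
opening: 31.8
```

```bash
python3 - <<'E'
from h import *
for n in ['wrist','side','top']:
    d=snap(n,n+'1'); 
    if n=='wrist': print(d['K'].tolist(),d['extrinsics'].tolist())
s=robot.get_state(); print({k:np.round(s[k],3) for k in ('time','eef_pos','tool_rot','force','opening','joints')})
from scipy.spatial.transform import Rotation as Ro
print(Ro.from_rotvec(s['tool_rot']).as_matrix().round(4))
E
```

```text
[[344.6484972699476, 0.0, 319.41034792280755], [0.0, 344.6484972699476, 234.7385193533967], [0.0, 0.0, 1.0]] [[0.21396637405350905, 0.9768410258613739, -3.1120637537321845e-05, -128.41273516066315], [0.9336878238176012, -0.2045047710455968, 0.2939470126984477, -528.284748744265], [0.28713313711438326, -0.0629238334312856, -0.9558217159895279, 123.09290233569573], [0.0, 0.0, 0.0, 1.0]]
{'time': np.float64(3.525), 'eef_pos': array([558.815,   8.437, 131.659]), 'tool_rot': array([2.446e+00, 1.970e+00, 1.000e-03]), 'force': array([ 0.545,  0.034, -0.078]), 'opening': np.float64(31.867), 'joints': array([-0.123,  0.171,  1.619, -0.   ,  1.352, -1.479])}
[[ 2.131e-01  9.770e-01  5.000e-04]
 [ 9.770e-01 -2.131e-01 -1.000e-04]
 [ 0.000e+00  5.000e-04 -1.000e+00]]
```

View pics/wrist1.png

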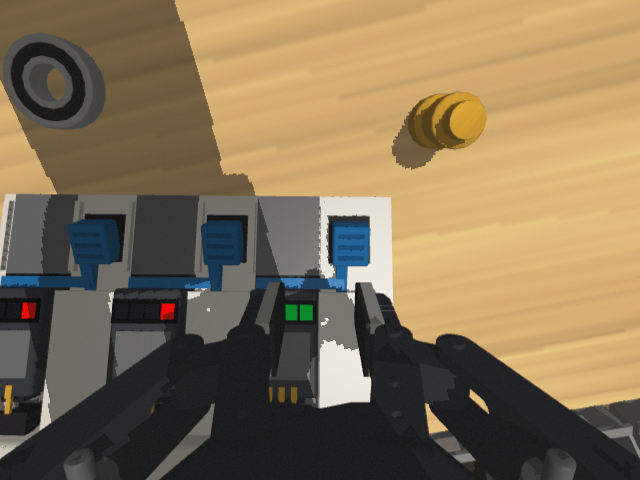

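View pics/side1.png

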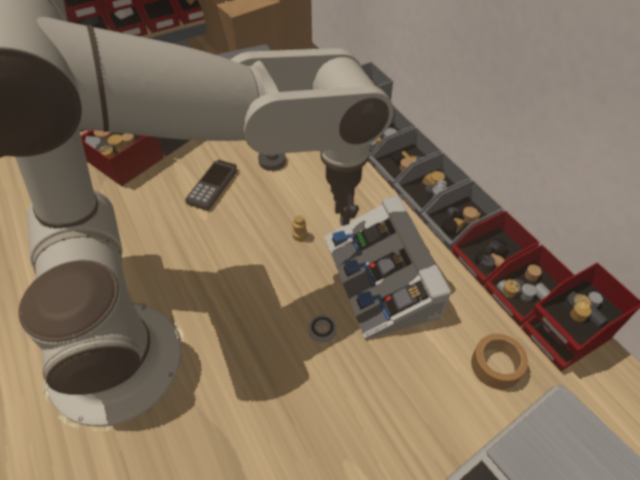

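The wrist view shows the full pack's green lights at (300,312), its key at (350,243), and the fingertips at about (275,288) and (365,287). Next I'll overlay the fit and predicted fingertips on it.

```bash
cat > ov.py <<'E'
import sys
from h import *
from fit import w,R
from scipy.spatial.transform import Rotation as Ro
P0=np.array([512.195,-76.343,-.2156])
def ov(cam,name,box,S=4,key_z=46):
    d=robot.get_image(cam); s=robot.get_state(); im=cv2.resize(d['frame'][:,:,::-1].copy(),None,fx=S,fy=S,interpolation=2)
    def pw(p):
        q=d['extrinsics']@np.append(p,1); u=d['K']@q[:3]; return tuple(int(v) for v in (u[:2]/u[2]+.5)*S)
    for y in (23,115,-69):
        cv2.polylines(im,[np.array([pw(w(P0,(30+a,y+b,46))) for a,b in ((15,13),(15,-13),(-15,-13),(-15,13))])],True,(0,0,255),1)
    cv2.polylines(im,[np.array([pw(w(P0,R(x,69+b,0))) for x,b in ((0,24.5),(70,24.5),(70,-24.5),(0,-24.5))])],True,(0,255,255),1)
    cv2.polylines(im,[np.array([pw(w(P0,R(105+a,69+b,22))) for a,b in ((35,23),(35,-23),(-35,-23),(-35,23))])],True,(255,0,255),1)
    M=Ro.from_rotvec(s['tool_rot']).as_matrix(); o=s['opening']/2
    for sg in (1,-1):
        for z,col in ((0,(0,255,0)),(-5,(0,165,255))):
            cv2.polylines(im,[np.array([pw(s['eef_pos']+M@np.array([sg*a,b,z])) for a,b in ((o,11),(o,-11),(o+14,-11),(o+14,11))])],True,col,1)
    x0,y0,ww,hh=box; cv2.imwrite(f'pics/{name}.png',im[y0*S:(y0+hh)*S,x0*S:(x0+ww)*S]); return s
if __name__=='__main__':
    s=ov('wrist','wov1',(220,190,190,140)); print(s['eef_pos'])
E
python3 ov.py
```

```text
[558.87534165   8.32100397 131.63655244]
```

View pics/wov1.png

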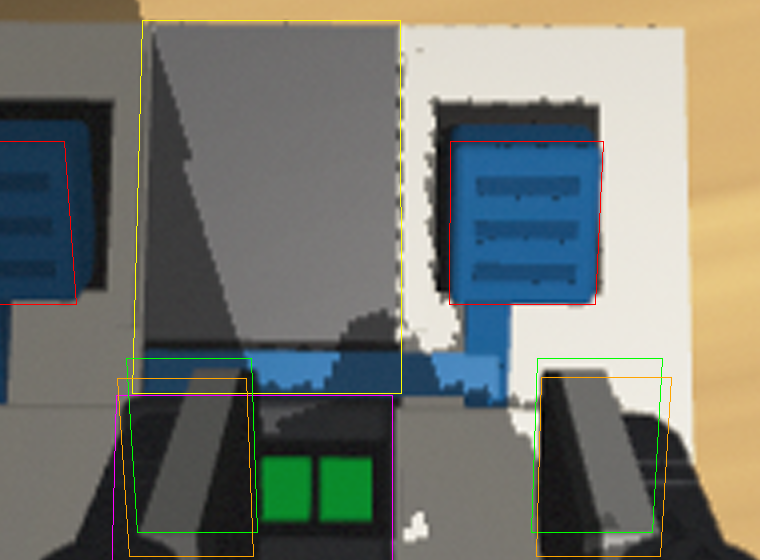

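The fit agrees to about 1 mm. The fingertips are about 8 mm thick and end about 4 mm behind the TCP at this opening. I'll open to about 38 mm, which puts the fingers 46 mm apart, and descend to just above the key.

move_arm(increments=[[[-0.0005, 0, 0.02], 0], [[-0.0005, 0, 0.045], 0], [[-0.0005, 0, 0.065], 0], [[-0.0005, 0, 0.076], 0], [[-0.0005, 0, 0.08], 0], [[-0.0005, 0, 0.08], 0], [[-0.0005, 0, 0.08], 0]], gripper=141)

```text
time: 4.45
eef_pos: [559.1, 7.8, 52.3]
tool_rot: [2.446, 1.97, 0.001]
force: [0.2, -0.7, -0.2]
opening: 38.2
```

```bash
python3 - <<'E'
from ov import *
s=ov('wrist','wov2',(210,170,200,150)); print({k:np.round(s[k],3) for k in ('time','eef_pos','tool_rot','force','opening')})
E
```

```text
{'time': np.float64(4.5), 'eef_pos': array([559.083,   7.786,  52.233]), 'tool_rot': array([2.446e+00, 1.970e+00, 1.000e-03]), 'force': array([-0.858, -0.64 ,  0.015]), 'opening': np.float64(38.161)}
```

View pics/wov2.png

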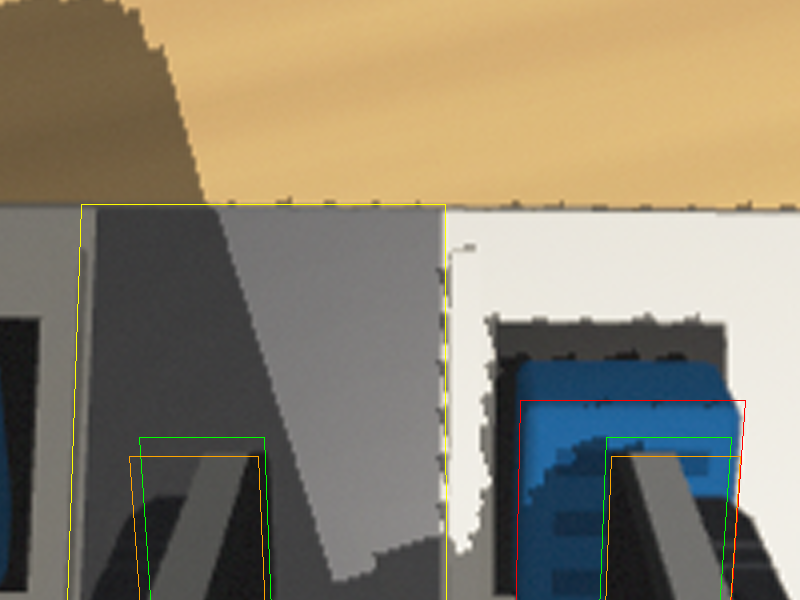

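Both fingers are in place: the right one over the key (about (650,460) in the crop) and the left one over the lane. I'll lower to where contact is expected and read the force.

move_arm(increments=[[[0, 0, 0.006], 0], [[0, 0, 0.01], 0], [[0, 0, 0.0125], 0], [[0, 0, 0.0125], 0], [[0, 0, 0.0125], 0]])

```text
time: 5.12
eef_pos: [559.1, 7.8, 39.8]
tool_rot: [2.446, 1.97, 0.001]
force: [0.0, -0.5, 1.8]
opening: 38.4
```

```bash
python3 - <<'E'
from h import *
d=snap('side','side2'); 
for i in range(4):
    s=robot.get_state(); print(np.round(s['eef_pos'],2),np.round(s['force'],2))
a=d['frame'][:,:,::-1][190:300,300:440]; cv2.imwrite('pics/side2c.png',cv2.resize(a,None,fx=5,fy=5,interpolation=2))
E
```

```text
[559.08   7.8   39.82] [0.21 0.85 1.31]
[559.08   7.8   39.82] [0.21 0.85 1.31]
[559.08   7.8   39.82] [0.21 0.85 1.31]
[559.08   7.8   39.82] [0.21 0.85 1.31]
```

View pics/side2c.png

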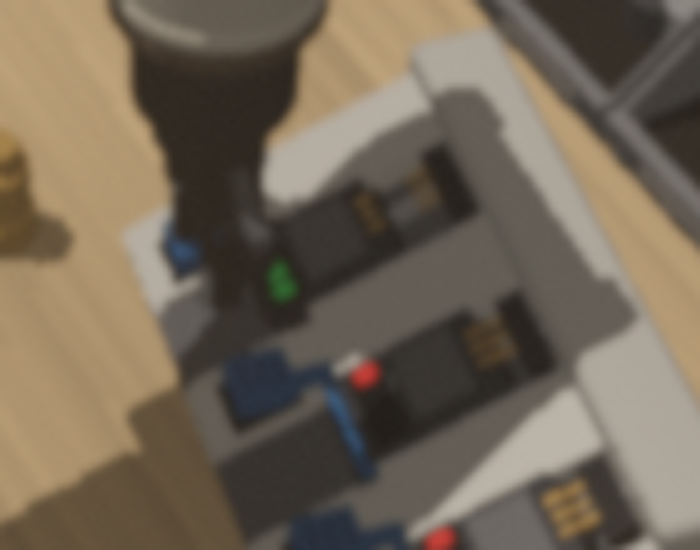

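The side view shows the pack already released: the green lights are now at the finger (about (285,283)) and the latch bar is down. So the key let go sooner than I expected, and the tips are about at TCP height. The press is near 6 mm, so I'll add 1.5 mm for margin.

move_arm(increments=[[[0, 0, 0.0007], 0], [[0, 0, 0.0015], 0], [[0, 0, 0.0015], 0], [[0, 0, 0.0015], 0]])

```text
time: 5.68
eef_pos: [559.1, 7.8, 38.4]
tool_rot: [2.446, 1.97, 0.001]
force: [-1.6, 0.3, 4.9]
opening: 38.2
```

```bash
python3 - <<'E'
from h import *
F=[]
for i in range(5):
    d=robot.get_image('side'); s=robot.get_state(); F.append(s['force'])
print(s['time'],np.round(s['eef_pos'],2),np.round(F,2).tolist(),s['opening'])
a=d['frame'][:,:,::-1][190:300,300:440]; cv2.imwrite('pics/side3c.png',cv2.resize(a,None,fx=5,fy=5,interpolation=2))
snap('wrist','wrist3')
for c in ('side','top'): print(c,[(np.round(r['position'],1).tolist(),round(r['conf'],2)) for r in robot.place_of(c,'pack_full_center')][:4],[(np.round(r['position'],1).tolist(),round(r['conf'],2)) for r in robot.place_of(c,'key_2_top')][:4])
E
```

```text
5.925 [559.09   7.8   38.32] [[-1.38, -0.02, 4.51], [-0.56, 0.44, 4.15], [-0.44, -0.15, 4.71], [-0.99, 0.57, 4.64], [-0.81, -0.65, 5.83]] 38.05879605887527
side [([562.4, 30.1, 39.9], 0.38)] [([568.5, 27.9, 40.7], 0.6)]
top [] []
```

View pics/side3c.png

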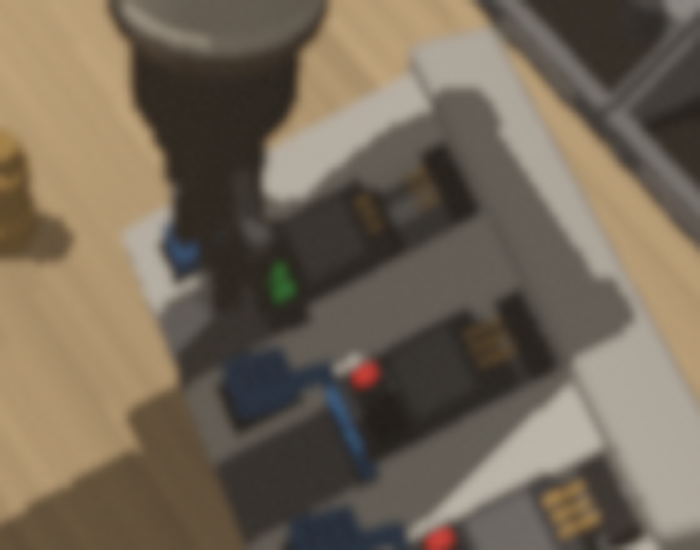

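View pics/wrist3.png

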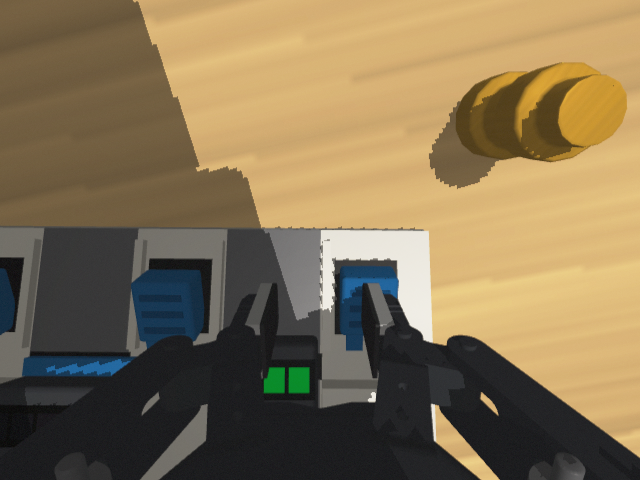

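The pack is stopped and leaning on the lane finger: mean force along world x is about −0.8 N, and the key force is about 4.7 N, which means nearly 8 mm of press. To measure the travel, I'll project the pack outline at several offsets.

```bash
python3 - <<'E'
from ov import *
d=robot.get_image('side'); S=5; f=d['frame'][:,:,::-1].copy(); x0,y0=330,190
im=cv2.resize(f[y0:y0+80,x0:x0+90],None,fx=8,fy=7.5,interpolation=2)
def pw(p):
    q=d['extrinsics']@np.append(p,1); u=d['K']@q[:3]; u=u[:2]/u[2]; return (int((u[0]+.5-x0)*8),int((u[1]+.5-y0)*7.5))
for t,col in ((0,(255,0,255)),(17,(0,255,255))):
    cv2.polylines(im,[np.array([pw(w(P0,R(105-t+a,69+b,22))) for a,b in ((35,23),(35,-23),(-35,-23),(-35,23))])],True,col,1)
cv2.imwrite('pics/side4.png',im)
g=(f[:,:,1].astype(int)-np.maximum(f[:,:,0],f[:,:,2])>40); 
n=np.argwhere(g[195:300,320:430]); print(len(n), n.mean(0)+[195,320] if len(n) else 0)
a=cv2.imread('pics/side0.png').astype(int); g0=(a[:,:,1]-np.maximum(a[:,:,0],a[:,:,2])>40); m=np.argwhere(g0[195:300,320:430]); print(len(m),m.mean(0)+[195,320])
# back-most/front-most: predicted light centre pixels vs travel
K=d['K'];E=d['extrinsics']
for t in (0,6,10,14,17,20,25):
    p=[]
    for x in (70,78,82): 
        q=E@np.append(w(P0,R(x-t,69-8,22)),1);u=K@q[:3];p.append(np.round(u[:2]/u[2],1))
    print(t,p)
E
```

```text
7 [247. 356.]
75 [239.32 361.08]
0 [array([356.2, 244.5]), array([359.2, 242.9]), array([360.7, 242.1])]
6 [array([354. , 245.7]), array([357. , 244.1]), array([358.5, 243.3])]
10 [array([352.5, 246.6]), array([355.5, 244.9]), array([357. , 244.1])]
14 [array([351. , 247.4]), array([354. , 245.7]), array([355.5, 244.9])]
17 [array([349.9, 248. ]), array([352.9, 246.3]), array([354.3, 245.5])]
20 [array([348.8, 248.6]), array([351.7, 247. ]), array([353.2, 246.1])]
25 [array([346.9, 249.6]), array([349.9, 248. ]), array([351.4, 247.2])]
```

View pics/side4.png

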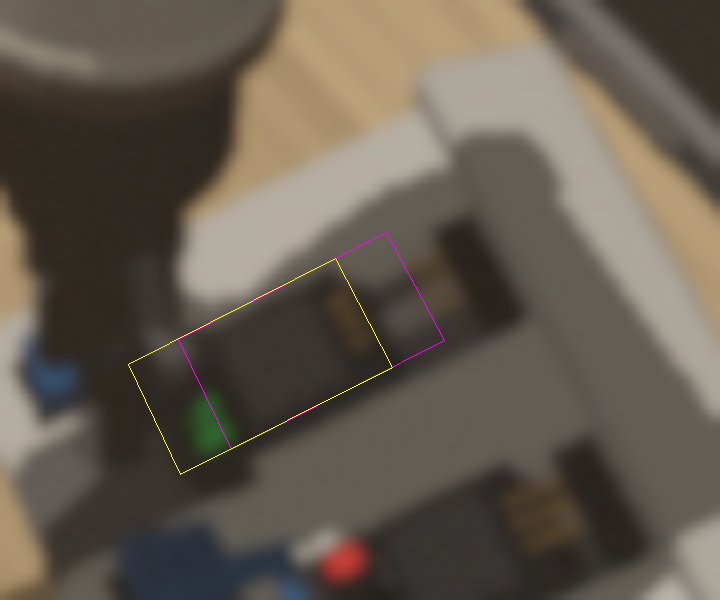

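The pack has travelled about 13–17 mm, well inside the 6–50 mm window. It lies flat and still against the finger with the key down, so I'm handing in.

```bash
python3 - <<'E'
from h import *
s=robot.get_state(); print(s['time'],np.round(s['eef_pos'],2),np.round(s['force'],2))
print(robot.sign_off())
E
```

```text
6.225 [559.09   7.82  38.31] [0.42 0.16 5.57]
the job is handed in; nothing more can be done
None
```

I released the full pack from the left-hand bay by pressing key 2 with one finger. The other finger stopped it in the lane, and I handed in at about 6.2 s with both fingers holding.

**Last checks:**
- **Key:** the TCP stood at z = 38.3 mm, so the key is about 7.7 mm down. The upward force was about 4–6 N.
- **Pack:** the side view shows it flat and about 13–17 mm down the ramp. It looked unchanged between pictures, leaning on the lane finger.
- **Other things:** the latch bars and lights of the other two packs looked unchanged in the pictures. I saw no sign of anything else on the bench moving, but I did not measure the other objects again.

**Failed, surprising or unclear:**
- **Early release:** the pack let go one step sooner than I expected. I had judged from the wrist picture that the fingertips ended 4–5 mm behind the TCP, but they are almost level with it. Both fingers were already in place, so it was stopped correctly.
- **Pack's push on the finger:** the sideways force was noisy, about −0.8 N on average but +0.4 N in the last single reading.
- **Pack position:** the network gave only a doubtful place for the pack once the arm hid it (confidence 0.38, and the top camera found nothing). I relied on the pack outline projected into the side view instead.

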